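# Uncouple the trailer tongue from the tow ball and hold it up

## Task

The trailer tongue on the fit-up plate is latched on its tow ball, and I want to grease the ball: pull the red latch handle on the side of the coupler all the way out sideways against its spring, then, with the latch still pulled, lift the tongue off the ball. Raise it until the coupler sits about 8 cm higher than when it was coupled, and finish while still holding it up there with the gripper, steady. Leave everything else on the bench where it is.

Things in the scene. Friction and masses are not known exactly. Their poses are not given: they have to be found in the camera images.
- hitch: fixed hitch set-up: steel fit-up plate (450 x 150 x 12 mm) with a tow-ball mount and, at its other end, a trailer's aluminium cross-member (40 x 300 x 40 mm, top 118 mm above the bench) with the drawbar's clevis. Origin at bench height under the ball; x axis from the ball to the drawbar's pivot, y the way the latch is pulled, z up. Its place and yaw differ in each run
- ball (a point): centre of the 50 mm steel tow ball, 85 mm above the bench (fixed). The ball has a flat underside 17 mm below its centre and a 22 mm thick neck
- tongue: hinged tongue: white 30 x 30 mm tube and grey cast coupler (cup over the ball, 62 mm wide, 42 mm deep), 0.4 to 0.8 kg. Origin: centre of the ball socket; axes as the hitch's while coupled. It swings about a level axis along the hitch's y, 280 mm from the ball towards hitch +x, 98 mm above the bench; lifts up to 0.7 rad. Unlatched, lifting the coupler takes 2 to 6 N; let go, it falls back
- socket (a point): centre of the ball socket of the coupler at the tongue's end: on the ball's centre when coupled; its axes are then the hitch's axes, and they tilt with the tongue
- latch (a joint): the coupler's spring latch, in m: 0 = locked (bolt under the ball), grows as it is pulled out sideways along the tongue's +y axis, stop at 0.016. The spring pulls back with 4 N at 0 and about 10 N at the stop. The bolt is clear of the ball from 0.013 on and must be kept out until the coupler has risen about 30 mm, else it catches under the ball
- handle (a point): middle of the red grip of the latch's upright handle, a bar 24 mm wide (along the tongue), 12 mm thick (along y), its top 18 mm above this point. Coupled and locked, it is 84 mm to the +y side of the ball's centre, 99 mm above the bench. 45 mm of free space between handle and coupler wall; the latch's 22 mm boss lies 28 mm and more below. It moves with the latch and tilts with the tongue
- grease_tub: closed white plastic grease tub with a yellow band and blue lid, 77 mm across, 65 mm tall, upright; origin at the centre of its foot. A bystander.
- brush: grease brush, 170 mm long, lying on the bench along its x axis; origin at its underside. A bystander.
- wrench: steel wrench, 190 mm long, lying along its x axis; origin at its underside. A bystander.
- spare_ball: spare tow ball standing on its shank and hex nut, 50 mm ball, 107 mm tall; origin at the centre of its foot. A bystander.
- nut_tub: open clear plastic tub of steel nuts, 130 x 100 x 50 mm; origin at the centre of its underside. A bystander.
- caliper: digital caliper, 200 mm long, 12 mm high, lying flat along its x axis; origin at its underside. A bystander.
- big_nut: large steel nut, 27 mm across, 13 mm high, lying on the steel plate beside the tongue; origin at the centre of its underside. A bystander.

How it is judged:
On the way, in this order (a step that is already met when the one before it is completed fails the run):
1. the latch is pulled out sideways, clear of the ball, with the tongue still down (value of joint latch above 0.0125 m and z of socket in the frame of ball below 0.006 m), for 0.1 s.
2. the tongue is lifted off the ball (z of socket in the frame of ball above 0.05 m), for 0.1 s.
At the end, for the whole second after the job is handed in: The coupler's socket is 60 to 105 mm above the ball's centre, measured upright, and at rest (slower than 20 mm/s); the gripper's fingers still hold the coupler or its latch handle (over 1.5 N); every bystander is within 30 mm of where it began, and the tubs and the spare ball are upright (z of socket in the frame of ball between 0.06 and 0.105 m and linear speed of tongue below 0.02 m/s and contact force between the fingers and tongue above 1.5 N and distance of each of grease_tub, brush, wrench, spare_ball, nut_tub, caliper, big_nut from where it was at the start of the episode below 0.03 m and angle between each of grease_tub, spare_ball, nut_tub's own z axis and vertical below 0.3 rad); the arm keeps its last pose, push and grip.
It fails at once if a bystander is shifted by more than 40 mm (distance of any of grease_tub, brush, wrench, spare_ball, nut_tub, caliper, big_nut from where it was at the start of the episode above 0.04 m).
It also fails if it takes over 32 s, if anything falls off the work surface, if the arm or the gripper's body presses on something with over 40 N, if the wrist force passes 120 N, or if a joint passes its speed limit or range.

## Robot

A 6-joint arm with a two-finger parallel gripper is mounted at the origin on the work surface. World frame = base frame: x ahead of the robot, y to its left, z up, the work surface at z = 0. Lengths are in m, angles in rad, forces in N, time in s.
With the tool pointing down it reaches from about 0.375 to 0.925 m from the base axis. Payload 5.7 kg.
Tool frame: the origin (TCP) lies midway between the tips of the shut fingers; the grasp point (between the pads) lies 19 mm behind it; z points along the fingers, x is the direction in which the jaws open and shut, and the axes are right-handed (so a half turn about z gives the same grasp; the last joint's range is limited). The gripper opens to 88 mm and grips with 3 to 60 N. Pads are 20 mm wide; open, the fingers measure 115 mm over their backs; the gripper's body (75 mm by 178 mm) begins 61 mm behind the grasp point.
Start: joints at [1.07, 0.359, 1.51, -0, 1.272, -0.115], TCP at [0.226, 0.556, 0.223] pointing down, gripper open.
Joint ranges: [-2.97, 2.97], [-1.01, 2.36], [0.21, 2.38], [-0.96, 4.11], [0.2, 2.71], [-2.98, 2.98]. Speed limits (rad/s): [2.39, 2.39, 3.14, 3.14, 3.14, 3.14].

## Interface

Orientations are given as a unit quaternion [x, y, z, w].
In Python, from bench import move_ptp, servo_line, goto_joints, move_gripper, sleep, inverse_kinematics, capture, PlanningError, close_job, spot_in, silhouettes, current_clock, current_joint_pos, current_qvel, current_joint_torque, current_position, current_orientation, current_force, current_torque, current_finger_gap gives the robot as it stands. Calls block until the motion is done:
- move_ptp(position, orientation): joint-space move of the TCP to a pose.
- servo_line(position, orientation=None, rate=0.15, contact_N=None): straight line of the TCP; orientation=None keeps the orientation; rate is the mean speed in m/s. With contact_N (N) it stops when the force on the tool has changed by that much, and returns True; else False.
- goto_joints(angles): joint-space move.
- move_gripper(opening): finger opening in m; the grip force is fixed at half the most; returns when the fingers have stopped.
- sleep(seconds).
- inverse_kinematics(position, orientation): joint angles nearest the present ones, or None.
- capture(name): name is "scene" or "top" or "wrist"; returns a dict with "image" (480x640x3 uint8, blue, green, red), "range_z" (480x640 float32, m along the optical axis (not along the pixel's ray), 0 where there is no reading), "intrinsics" (3x3 intrinsics, pixels), "k1" (the pictures are not rectified: a ray, as slopes to the right and down, at radius r is drawn at 1 + k1 r^2 times it, then the intrinsics apply), "R" (3x3) and "t" (3): a world point X has camera coordinates R X + t. Camera axes: x right, y down, z forward; pixel columns grow to the right and rows downward; lengths in m; the calibration is good to about 2 mm. A picture is of the moment at which its call begins.
A pose or a line that the arm cannot do raises PlanningError and nothing moves.
- close_job(): hands the job in, once; it reports no verdict.
Trained networks look in the newest picture that a camera, given by its name, has taken for a name from the list of things; names that differ only in an ending like _2 or _b are one class to them, and where a whole thing is asked for, a point or a joint stands for the part that bears it (a point fixed in the world has none). Each returns a list of dicts, best first, with "conf" (0 to 1); they miss things now and then, are a little off and sometimes report something else, mostly with a low value. They report only what shows in the picture. A call takes as long as a camera call.
- spot_in(camera, query): "xy" ([column, row] in pixels, amid what is visible of it).
- silhouettes(camera, query): "region" (480x640 bool, what is visible of it) and "xy" ([column, row] in pixels, amid what is visible of it).
Readings, each from a call of its own:
- current_clock(): time.
- current_joint_pos(): joint angles.
- current_qvel(): joint speeds.
- current_joint_torque(): joint torques, N m.
- current_position(): TCP position.
- current_orientation(): TCP orientation.
- current_force(): force on the tool from outside, world axes, zero at the start.
- current_torque(): the same for the moment, N m.
- current_finger_gap(): finger opening in m.
Only numpy, scipy, OpenCV 4.12 (cv2) and the standard library are available. Lean on these libraries where they do the work, as an engineer would, in place of code of your own. Each camera call takes 0.05 s, during which the arm holds its last target.

## Working session

There is one attempt and no reset: what is moved stays moved. The work goes in short steps, each a Python script; the robot and the scene stay as the last script left them, time stands still between calls to the robot, and variables do not carry over. Pictures are saved under pics/ and viewed, and the job is handed in when it is done.

```bash
ls; mkdir -p pics
python3 - <<'E'
from bench import *
import cv2,numpy as np,pickle
d={}
for n in ["scene","top"]:
    c=capture(n); cv2.imwrite(f"pics/{n}0.png",c["image"]); d[n]=c
    for q in ["handle","tongue","hitch","big_nut","latch"]:
        for r in silhouettes(n,q)[:2]:
            print(n,q,r["conf"],r["xy"],r["region"].sum())
            d[n,q]=d.get((n,q),[])+[r]
    print(c["intrinsics"],c["k1"],c["R"],c["t"])
pickle.dump(d,open("d0.pkl","wb"))
print(current_clock(),current_position(),current_orientation())
E
```

```text
pics
scene handle 0.7 [316.5, 237.4] 203
scene tongue 0.68 [311.5, 277.3] 3155
scene tongue 0.36 [319.2, 237.8] 198
scene hitch 0.65 [329.8, 330.7] 14630
scene big_nut 0.69 [291.4, 312.9] 96
scene latch 0.79 [315.9, 237.6] 201
[[552.27205855   0.         317.99584424]
 [  0.         552.27205855 248.30939665]
 [  0.           0.           1.        ]] -0.17226692019619647 [[ 0.73738807  0.6753381  -0.0133146 ]
 [ 0.47999942 -0.53776677 -0.69311432]
 [-0.47524666  0.50470323 -0.7207047 ]] [-0.41637935 -0.20320615  1.56093549]
top tongue 0.9 [353.9, 217.0] 3806
top hitch 0.75 [355.1, 176.1] 16203
top hitch 0.51 [453.4, 249.1] 1198
top big_nut 0.52 [370.8, 217.2] 130
[[443.21103797   0.         314.49074834]
 [  0.         443.21103797 239.40529992]
 [  0.           0.           1.        ]] -0.0017730535313682098 [[-0.01420101 -0.99978722 -0.01496181]
 [-0.99202197  0.01596209 -0.12505049]
 [ 0.1252627   0.0130666  -0.99203756]] [0.01398159 0.55092308 0.92281242]
0.6 [0.2257925  0.55586123 0.22263597] [ 8.29552406e-01  5.58428871e-01 -3.60933868e-05  2.64788114e-05]
```

View pics/scene0.png

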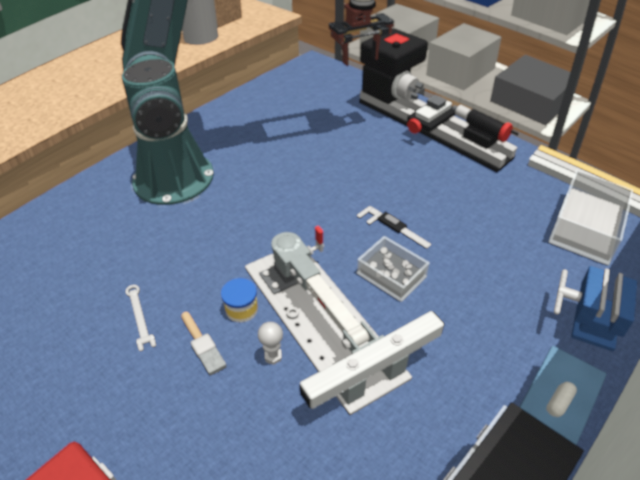

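View pics/top0.png

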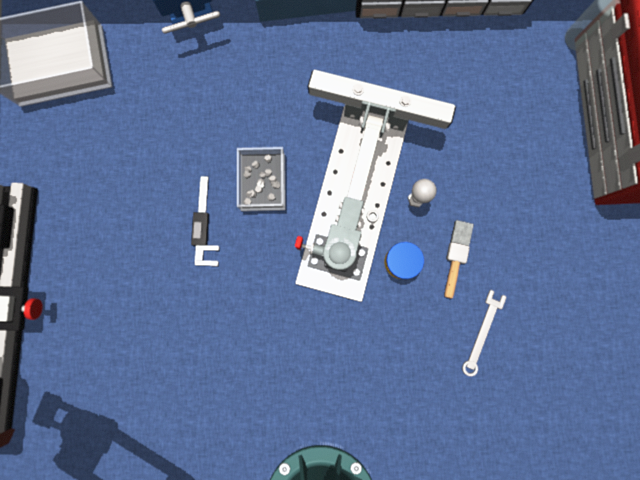

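```bash
cat > h.py <<'E'
import cv2,numpy as np
def cloud(c,mask=None):
    v,u=np.nonzero((c["range_z"]>0)&(mask if mask is not None else True))
    p=cv2.undistortPoints(np.stack([u,v],1).astype(float)[:,None],c["intrinsics"],np.array([c["k1"],0,0,0.]))[:,0]
    z=c["range_z"][v,u]
    P=np.c_[p*z[:,None],z]
    return (P-c["t"])@c["R"], u,v
def proj(c,X):
    q,_=cv2.projectPoints(np.atleast_2d(X).astype(float),cv2.Rodrigues(c["R"])[0],c["t"],c["intrinsics"],np.array([c["k1"],0,0,0.]))
    return q[:,0]
def red(c):
    b=c["image"].astype(int); return (b[...,2]>130)&(b[...,1]<70)&(b[...,0]<70)
E
python3 - <<'E'
from h import *
import pickle
d=pickle.load(open("d0.pkl","rb"))
t=d["top"]
W,u,v=cloud(t)
m=(u>270)&(u<460)&(v>60)&(v<310)
W,u,v=W[m],u[m],v[m]
# plate
pl=(abs(W[:,2]-.012)<.008)
b=t["image"][v,u].astype(int)
print("z hist",np.histogram(W[:,2],np.arange(-.02,.16,.01)))
notblue=(b[:,0]-b[:,2]<25)
r=cv2.minAreaRect(W[pl&notblue][:,:2].astype(np.float32)*1000);print("plate",r)
mm=W[:,2]>.075
Wt=W[mm]
tm=d["top","tongue"][0]["region"][v,u]
X=W[tm&(W[:,2]>.09)]
print("tongue n",len(X)); 
far=X[X[:,0]>X[:,0].min()+.1]
mu=far.mean(0);dr=np.linalg.svd(far[:,:2]-mu[:2])[2][0];print("tube",mu,dr,np.degrees(np.arctan2(dr[1],dr[0])),X.max(0),X.min(0))
beam=W[(abs(W[:,2]-.118)<.008)&(W[:,0]>mu[0]+.1)]
print("beam",cv2.minAreaRect(beam[:,:2].astype(np.float32)*1000))
for n in("top","scene"):
    c=d[n];R=red(c);yy,xx=np.nonzero(R)
    s=(xx>280)&(xx<330)&(yy>215)&(yy<260)
    k=np.zeros_like(R);k[yy[s],xx[s]]=1
    P,a,bb=cloud(c,k);print(n,k.sum(),xx[s].mean(),yy[s].mean(),np.median(P,0),P.min(0),P.max(0))
    d[n+"r"]=(xx[s].mean(),yy[s].mean())
D=np.array([])
Ps=[];qs=[]
for n in("top","scene"):
    c=d[n];q=cv2.undistortPoints(np.array([[d[n+"r"]]]),c["intrinsics"],np.array([c["k1"],0,0,0.]))[0,0]
    Ps.append(np.c_[c["R"],c["t"]]);qs.append(q)
x=cv2.triangulatePoints(Ps[0],Ps[1],qs[0],qs[1])[:,0];print("tri",x[:3]/x[3])
E
```

```text
z hist (array([    0,  7225, 20295,  8057,  1440,   197,   182,   231,  1246,
         148,   310,   481,   746,  4325,  2013,     1,     0]), array([-0.02, -0.01,  0.  ,  0.01,  0.02,  0.03,  0.04,  0.05,  0.06,
        0.07,  0.08,  0.09,  0.1 ,  0.11,  0.12,  0.13,  0.14,  0.15]))
plate ((685.7833862304688, -106.41178894042969), (416.3171691894531, 536.6583862304688), 89.53398132324219)
tongue n 3299
tube [ 0.67777309 -0.09055931  0.11498293] [-0.95799879  0.28677224] 163.33518687958332 [0.79731044 0.04396421 0.12986984] [ 0.48136425 -0.13805991  0.09323116]
beam ((813.8182983398438, -130.4016571044922), (305.91058349609375, 86.4820556640625), 74.25983428955078)
top 42 298.7142857142857 241.9047619047619 [0.53646529 0.03520165 0.11716052] [0.52588246 0.02940552 0.11081514] [0.54606273 0.04129729 0.12104708]
scene 17 318.47058823529414 231.88235294117646 [0.5416324  0.02891759 0.11331405] [0.53124845 0.02470546 0.10889738] [0.54890193 0.03205424 0.11687282]
tri [0.53695183 0.03550863 0.10497116]
```

Run:
```python
from bench import *
from h import *
import pickle
a=np.radians(74/2)
q=[np.cos(a),np.sin(a),0,0]
move_gripper(0.046)
move_ptp([0.537,0.0347,0.22],q)
print(current_clock(),current_position(),current_finger_gap(),current_force(),current_joint_pos())
d={}
for n in ("wrist","scene"):
    c=capture(n);cv2.imwrite(f"pics/{n}1.png",c["image"]);d[n]=c
    for qq in ["handle","tongue"]:
        r=silhouettes(n,qq)[:2]; d[n,qq]=r
        print(n,qq,[(k["conf"],k["xy"],k["region"].sum()) for k in r])
pickle.dump(d,open("d1.pkl","wb"))
c=d["wrist"];W,u,v=cloud(c,red(c));print(len(u),u.mean(),v.mean(),np.median(W,0),W.min(0),W.max(0))
W,u,v=cloud(c);print(W.min(0),W.max(0))
```

```text
3.575 [0.53696818 0.03548457 0.22001045] 0.04582400126711422 [ 0.77538151 -0.36180091  0.43137818] [-6.26177273e-02  2.72686483e-01  1.64699280e+00  3.25865522e-04
  1.22193540e+00 -1.35513754e+00]
wrist handle [(0.97, [311.8, 228.3], np.int64(876))]
wrist tongue [(0.77, [208.1, 249.9], np.int64(13490))]
scene handle [(0.64, [318.6, 240.3], np.int64(222))]
scene tongue [(0.81, [313.5, 276.9], np.int64(3280))]
389 309.6915167095116 243.4293059125964 [0.53596985 0.0355095  0.11686133] [ 0.52477384 -0.08145322  0.10419288] [0.69387293 0.04233636 0.11928518]
[ 0.28237504 -0.38951842 -0.00358745] [0.95381684 0.36381979 0.33090286]
```

View pics/wrist1.png

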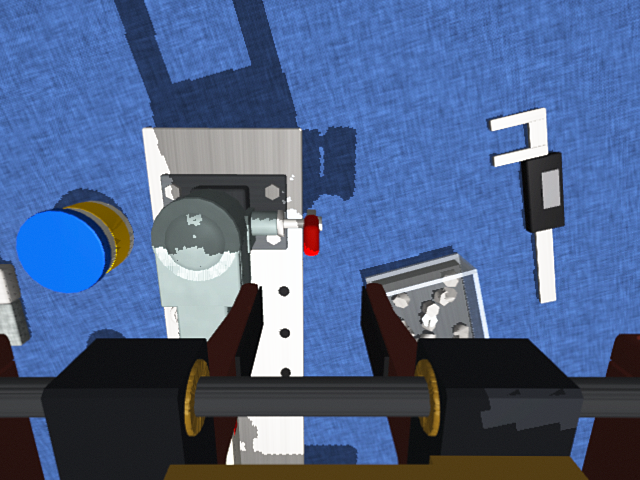

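The wrist picture shows the red handle at (312,235), the coupler dome at (203,238), and the plate edges nearly aligned with the image columns. The jaws sit either side of the handle. Next I refine the pose.

Run:
```python
from h import *
import pickle
c=pickle.load(open("d1.pkl","rb"))["wrist"]
W,u,v=cloud(c,red(c))
k=(u>295)&(u<325)&(v>205)&(v<265)
W=W[k]
T=W[W[:,2]>.113]
print(len(W),len(T),T.mean(0),(T.max(0)+T.min(0))/2,np.histogram(W[:,2],8))
mu=T.mean(0);s=np.linalg.svd((T-mu)[:,:2])[2][0];print("handle dir",np.degrees(np.arctan2(s[1],s[0])), cv2.minAreaRect(T[:,:2].astype(np.float32)*1000))
# dome top / coupler 
W,u,v=cloud(c); 
k=(u>140)&(u<270)&(v>190)&(v<290)&(W[:,2]>.105)
print("dome",cv2.minEnclosingCircle(W[k][:,:2].astype(np.float32)*1000),W[k].max(0))
# plate left/right edges: plate pixels bright at z .012
b=c["image"][v,u].astype(int)
for rng in ((140,180),(275,310)):
  pts=[]
  for r in range(135,270 if rng[0]>200 else 200):
    row=c["image"][r,rng[0]-20:rng[1]+15].astype(int)
    w=np.nonzero(row[:,0]-row[:,2]<20)[0]
    if len(w): pts.append((rng[0]-20+(w.min() if rng[0]<200 else w.max()),r))
  p=cv2.undistortPoints(np.array(pts,float)[:,None],c["intrinsics"],np.array([c["k1"],0,0,0.]))[:,0]
  ray=np.c_[p,np.ones(len(p))]@c["R"]; o=-c["R"].T@c["t"]
  X=o+ray*((.012-o[2])/ray[:,2])[:,None]
  l=cv2.fitLine(X[:,:2].astype(np.float32),cv2.DIST_HUBER,0,.001,.001).ravel();print("edge",l,np.degrees(np.arctan2(l[1],l[0])))
```

```text
383 382 [0.5356731  0.03556873 0.11677888] [0.53597442 0.03541657 0.11659618] (array([  1,   4,  18,  61, 120, 130,  44,   5]), array([0.11299639, 0.11378249, 0.11456859, 0.11535469, 0.11614079,
       0.11692688, 0.11771298, 0.11849908, 0.11928518]))
handle dir -16.45774001762623 ((535.9049072265625, 35.282413482666016), (10.332563400268555, 22.586563110351562), 76.49726104736328)
dome ((528.3890991210938, -34.62957763671875), 51.164058685302734) [0.55680151 0.01610212 0.22876264]
edge [ 0.9620146  -0.27299786  0.45121518 -0.10417894] -15.842734
edge [ 0.99378383 -0.11132684  0.5053983   0.03760269] -6.3918076
```

Run:
```python
from bench import *
from h import *
a=np.radians(74.1/2); q=[np.cos(a),np.sin(a),0,0]
servo_line([0.536,0.0355,0.14],q,rate=.15)
hit=servo_line([0.536,0.0355,0.084],q,rate=.06,contact_N=6)
f0=current_force();print(hit,current_position(),f0)
c=capture("wrist");cv2.imwrite("pics/w2.png",c["image"])
if not hit:
    move_gripper(0.0);print(current_finger_gap(),current_force())
    c=capture("wrist");cv2.imwrite("pics/w3.png",c["image"])
print(current_clock(),current_position())
```

```text
False [0.53634819 0.03547876 0.08429532] [0.41435105 0.0247699  0.58419934]
0.011914695950147165 [-0.37116929 -1.19997595  0.93889918]
6.3667 [0.53592998 0.03526562 0.08402296]
```

View pics/w3.png

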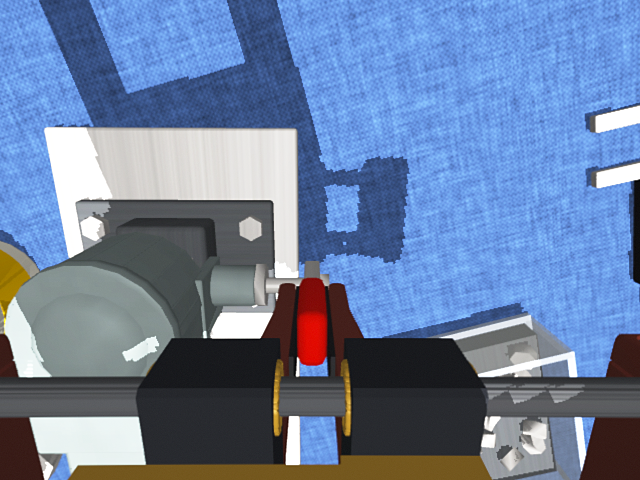

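The picture shows the handle at (313,320) held between the pads, and the 11.9 mm gap matches the 12 mm bar. Next I pull the latch.

Run:
```python
from bench import *
from h import *
th=np.radians(-15.9); y=np.array([-np.sin(th),np.cos(th),0])
p0=np.array(current_position()); np.save("p0.npy",p0)
h=servo_line(p0+.012*y,rate=.04); p=np.array(current_position());print(h,(p-p0)@y,np.array(current_force())@y,current_force())
h=servo_line(p0+.020*y,rate=.02,contact_N=9); p=np.array(current_position());print(h,(p-p0)@y,current_force(),np.array(current_force())@y,current_finger_gap())
sleep(.15)
p=np.array(current_position());print((p-p0)@y,p-p0,np.array(current_force())@y)
c=capture("wrist");cv2.imwrite("pics/w4.png",c["image"])
print(current_clock())
```

```text
False 0.010962950493177546 -7.899804061645492 [-1.65490089 -7.74265245  1.32954686]
True 0.014897099786388148 [-1.56833682 -8.00834635  4.78410499] -8.131617835557297 0.012063074532047757
0.014512571893542466 [ 0.0039555   0.01396314 -0.00026933] -9.770167936250742
7.3833
```

View pics/w4.png

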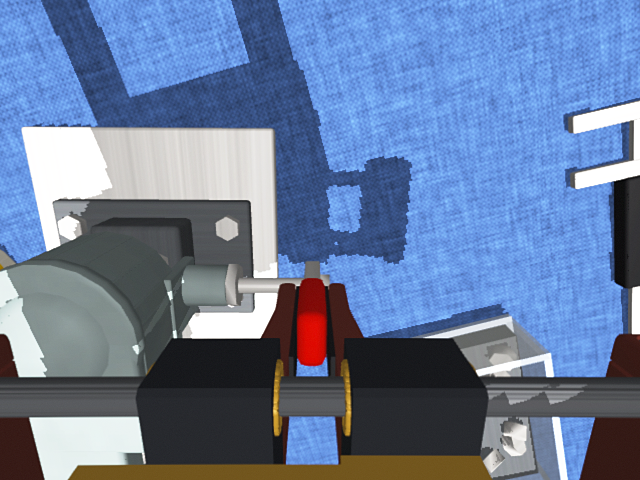

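```bash
cat > lift.py <<'E'
from bench import *
from h import *
from scipy.spatial.transform import Rotation as R
th=np.radians(-15.9); x=np.array([np.cos(th),np.sin(th),0]); y=np.array([-np.sin(th),np.cos(th),0])
p0=np.load("p0.npy")
h=servo_line(p0+.0178*y,rate=.02,contact_N=15)
sleep(.2); p=np.array(current_position()); print(h,(p-p0)@y,np.array(current_force())@y,current_force(),current_clock())
assert (p-p0)@y>.0138
ball=np.array([.536,.0355,0])-.084*y
piv=ball+.28*x; piv[2]=.098
s=p0+.0178*y; r0=s-piv
a=np.radians(74.1/2); q0=R.from_quat([np.cos(a),np.sin(a),0,0])
for i,an in enumerate(np.linspace(0,.29,9)[1:]):
    Q=R.from_rotvec(an*y)
    servo_line(piv+Q.apply(r0),(Q*q0).as_quat(),rate=.05)
    f=np.array(current_force()); p=np.array(current_position())
    print(round(an,3),p.round(4),(p-p0)@y,f.round(1),f@y,current_finger_gap(),round(current_clock(),2))
    if np.linalg.norm(f)>45: print("STOP");break
c=capture("scene");cv2.imwrite("pics/s5.png",c["image"])
c=capture("wrist");cv2.imwrite("pics/w5.png",c["image"])
E
python3 lift.py
```

```text
False 0.015999885762079866 -10.658784671513711 [ -1.71437557 -10.59444528   0.43449264] 7.85
0.036 [0.5399 0.0507 0.0937] 0.01592392429132059 [-1.6 -9.7 -3.8] -9.785602188900814 0.011940880254862703 8.2
0.072 [0.5399 0.0506 0.1038] 0.015854219036876893 [ -1.4 -10.3  -3.3] -10.31282673406547 0.011904485049297621 8.55
0.109 [0.5403 0.0504 0.1139] 0.0157726515813069 [-1.1 -9.  -3.2] -8.974938684030453 0.011578580554344318 8.9
0.145 [0.541  0.0502 0.124 ] 0.015726041504785765 [-2.  -9.1 -2.9] -9.333438038603 0.011955056049589071 9.25
0.181 [0.542  0.0498 0.134 ] 0.015638996696536896 [-2.5 -8.8 -3.4] -9.183718186507354 0.011830022985494366 9.6
0.217 [0.5434 0.0494 0.144 ] 0.015623846897671143 [-1.9 -8.9 -2.8] -9.135995625921765 0.011427865809197914 9.95
0.254 [0.5452 0.0488 0.154 ] 0.015566540961903555 [-2.  -8.7 -4.1] -8.95716139842949 0.012018012384801855 10.3
0.29 [0.5473 0.0482 0.1639] 0.015541495136823128 [-2.6 -9.  -3.3] -9.37919184747225 0.012023589312709504 10.65
```

View pics/s5.png

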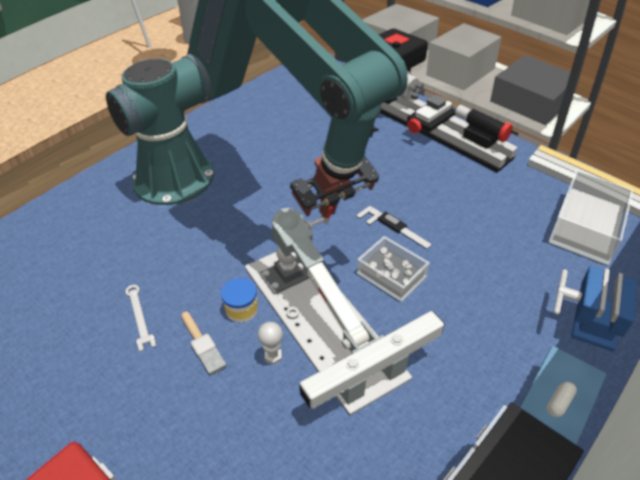

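View pics/w5.png

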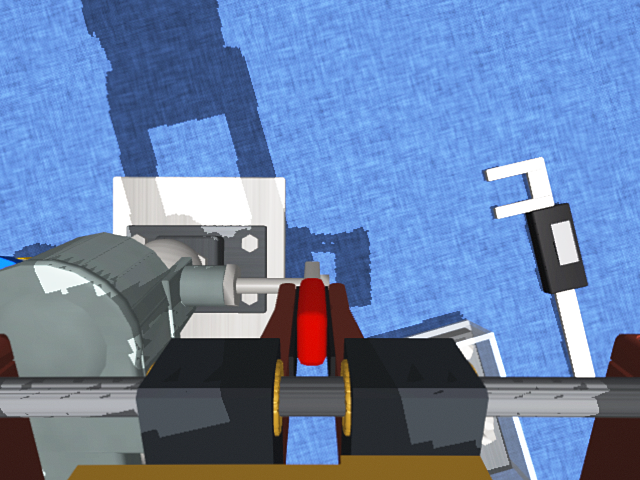

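Run:
```python
from bench import *
from h import *
import pickle
sleep(.5)
d=pickle.load(open("d0.pkl","rb"));c=capture("top");cv2.imwrite("pics/t6.png",c["image"])
x=np.array([.962,-.274]); b=np.array([.513,-.0453])
for cc in (d["top"],c):
    W,u,v=cloud(cc); k=np.linalg.norm(W[:,:2]-(b+.14*x),axis=1)<.008
    k2=np.linalg.norm(W[:,:2]-(b+.01*x),axis=1)<.01
    print("tube mid z",np.median(W[k][:,2]),"coupler z",np.median(W[k2][:,2]))
print(current_force(),current_position(),current_finger_gap(),np.abs(current_qvel()).max(),current_clock())
```

```text
tube mid z 0.11361468912926193 coupler z 0.12445626111784713
tube mid z 0.15618021686524386 coupler z 0.20515340655170827
[-3.00686155 -8.64822966 -3.7613745 ] [0.54725843 0.04818961 0.16380248] 0.012169448664842646 0.001696031470251489 11.3
```

The scene picture shows the coupler at (290,220), raised off the tow ball at (288,262). The handle is still gripped at (328,210), and the bystanders are where they started. Depth readings put the coupler 81 mm higher, and the tube's midpoint rise of 43 mm agrees with that. The arm is still, so I hand in.

```bash
python3 -c "
from bench import *
close_job()"
```

```text
the job is handed in; nothing more can be done
```

The tongue is off the ball, with the coupler about 8 cm above where it was coupled, and the gripper was still holding it by the latch handle when I handed the job in at 11.3 s.

- **Latch:** I gripped the red handle from above and pulled it out 16.0 mm, its full travel, before lifting. It stayed at 15.5 mm or more all the way up.
- **Lift:** I raised the tongue on its arc about the drawbar pivot, tilting the gripper with it by 0.29 rad.
- **Height:** Depth readings put the coupler 81 mm higher than before. The tube's midpoint rose 43 mm, which fits that.
- **Hold:** The grip gap was 12 mm on the 12 mm bar. The arm was at rest, with about 9 N of latch spring pull and 4 N of weight on the tool.
- **Bystanders:** None looked moved in the last scene picture. I judged that by eye and did not measure their positions.

One check disagreed: an edge fit on the plate's latch side gave a yaw of -6°, and a circle fit to the coupler dome came out too large. I left both out. The plate's other edge, the cross-member, the tube and the handle all gave about -16°, and the motion was planned on that.

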